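# Lay the instrument case flat, shut the parts case and latch it

## Task

The small black instrument case stands on end in a side compartment of the open parts case, so the lid cannot shut: push it over with a light touch of the fingertips so that it lies flat in that same compartment, right way up. Then push the stiff lid over until the parts case is fully shut, and only then push both front latches fully down against it. Do it all by pushing, never grip or lift the instrument case, and leave the other things in the case where they are.

Things in the scene. Friction and masses are not known exactly. Their poses are not given: they have to be found in the camera images.
- parts_case: Yellow parts case, 238 x 324 x 79 mm shut, fixed in the packing tray (3 mm floor; 55 mm high wall 35 mm or more in front of it). Origin: centre of its underside; z up, +x from the front (latches, robot side) to the hinge, +y left. x +-110, y +-160 mm, 3 mm walls, rim at z = 55, floor at z = 3. Dividers 44 high at y = +-50 leave side compartments 214 (x) x 106 (y) and a middle one split at x = 20.
- parts_case_lid (a joint): Lid hinge, rad: 0 = fully shut, 1.57 = upright; starts between 1.18 and 1.33. Stiff (0.8 N m friction): the lid stays where it is left and must be pushed all the way, 4 to 6 N near its front edge. The lid is a hollow 220 x 320 mm, 22 mm deep; shut, its flat top is at z = 78 mm of the case and things up to 70 mm high fit under it. Open, it reaches 0.28 m above the table, its latches 0.31 m.
- lid_hinge (a point): Middle of the lid's hinge line, which runs along the parts case's y; at (115, 0, 55) mm in the parts case's frame. Axes as the parts case.
- lid_front (a point): Middle of the lid's front edge on its outer face; at (-110, 0, 78) mm in the parts case's frame when shut, 225 mm along the lid from the hinge line, the flat outer face being 23 mm outside it. Moves with the lid; its z is the outward normal of that face, its x points along the lid to the hinge.
- parts_case_latch_0 (a joint): Left (+y) front latch, rad from the lid's front: 0 = fully down, flat on the front of the case; 1.4 = flipped up, sticking out. Starts at 0.8 to 1.35. A plate 28 mm wide, 30 long, 3 thick with a 5 mm lip, hung at (-114, 100, 66) mm in the parts case's frame when the lid is shut, hinge line along y. Turns lightly (0.02 N m friction), stays where it is left, no snap.
- parts_case_latch_1 (a joint): The same for the right (-y) front latch, hung at (-114, -100, 66) mm in the parts case's frame when the lid is shut.
- latch_left_tab (a point): Middle of the lip at the free end of the left latch (29 mm from its hinge line); at (-118, 100, 37) mm in the parts case's frame when lid and latch are both at 0. Moves with the latch.
- latch_right_tab (a point): The same on the right latch, at (-118, -100, 37) mm when lid and latch are both at 0.
- gauge_case: Small black instrument case, 74 x 112 x 46 mm (own x, y, z), 0.13 to 0.25 kg, loose. Origin: centre of its underside; +z is up when it lies flat. It stands on end, 112 mm tall (own y upright), in the front half of the left or right side compartment, top face to the robot: pushed over toward the hinge it lies right way up. Up to 0.08 rad from square to the parts case.
- gauge_mid (a point): Middle of the black instrument case, 23 mm above its underside; same axes. About 62 mm above the table while it stands, 29 mm when it lies flat.
- tape_measure: Tape measure, 66 x 74 x 36 mm, lying loose in the other side compartment; origin at the centre of its underside. To be left alone.
- jar: Squat screw-top jar, 51 mm wide and 61 mm high, standing loose in the front middle compartment; origin at the centre of its underside. To be left alone.
- spool: Thread spool, 34 mm wide and 48 mm high, standing loose in the rear middle compartment; origin at the centre of its underside. To be left alone.
Things that resemble listed ones, but are neither listed nor needed, are in the scene too. Leave any green or red look-alike of the gauge_case alone.

How it is judged:
On the way, in this order (a step that is already met when the one before it is completed fails the run):
1. the instrument case lies flat, right way up, in a side compartment, while the lid is still open (angle between gauge_case's own z axis and vertical below 0.1 rad and z of gauge_case in the frame of parts_case between -0.002 and 0.012 m and x of gauge_mid in the frame of parts_case between -0.107 and 0.107 m and (y of gauge_mid in the frame of parts_case between 0.07 and 0.14 m or y of gauge_mid in the frame of parts_case between -0.14 and -0.07 m) and value of joint parts_case_lid above 0.8 rad), for 0.2 s.
2. the lid is fully shut while both latches are still up (value of joint parts_case_lid below 0.035 rad and value of joint each of parts_case_latch_0, parts_case_latch_1 above 0.3 rad), for 0.2 s.
3. both latches are down (value of joint each of parts_case_latch_0, parts_case_latch_1 below 0.15 rad), for 0.2 s.
At the end, for the whole second after the job is handed in: Lid shut (within 0.035 rad), both latches down (0.15 rad); the black instrument case lies on the floor of its side compartment, right way up (0.1 rad), at rest, its middle under 160 mm from its start; tape measure, jar and spool within 25 mm of theirs (all of step 3 and value of joint parts_case_lid below 0.035 rad and angle between gauge_case's own z axis and vertical below 0.1 rad and z of gauge_case in the frame of parts_case between -0.002 and 0.012 m and x of gauge_mid in the frame of parts_case between -0.107 and 0.107 m and (y of gauge_mid in the frame of parts_case between 0.07 and 0.14 m or y of gauge_mid in the frame of parts_case between -0.14 and -0.07 m) and linear speed of gauge_case below 0.02 m/s and distance of each of tape_measure, jar, spool from where it was at the start of the episode below 0.025 m and distance of gauge_mid from where it was at the start of the episode below 0.16 m); the robot touches nothing.
It fails at once if the instrument case is lifted (its middle more than 98 mm above the table) (height (world z) of gauge_mid above 0.098 m).
It fails at once if the instrument case is gripped or shoved hard (more than 25 N from the fingers) (contact force between the fingers and gauge_case above 25 N).
It fails at once if the tape measure, the jar or the spool is moved more than 25 mm or touched hard by the fingers (more than 5 N) (distance of any of tape_measure, jar, spool from where it was at the start of the episode above 0.025 m or contact force between the fingers and tape_measure above 5 N or contact force between the fingers and jar above 5 N or contact force between the fingers and spool above 5 N).
It also fails if it takes over 56 s, if anything falls off the work surface, if the arm or the gripper's body presses on something with over 40 N, if the wrist force passes 120 N, or if a joint passes its speed limit or range.

## Robot

A 7-joint arm with a two-finger parallel gripper is mounted at the origin on the work surface; the furniture and walls round the work are solid. World frame = base frame: x ahead of the robot, y to its left, z up, the work surface at z = 0. Lengths are in m, angles in rad, forces in N, time in s.
With the tool pointing down it reaches from about 0.4 to 0.85 m from the base axis. Payload 4.5 kg.
Tool frame: the origin (TCP) lies midway between the tips of the shut fingers; the grasp point (between the pads) lies behind it (r.grip_point_offset is the z of the grasp point in the tool frame, in m); z points along the fingers, y is the line along which they close (so a half turn about z gives the same grasp; the last joint's range is limited). The gripper opens to 88 mm and grips with 3 to 60 N. Pads are 18 mm wide; open, the fingers measure 123 mm over their backs; the gripper's body (75 mm by 187 mm) begins 45 mm behind the grasp point.
Start: joints at [-1.136, 0.689, -0.195, 1.565, 0.157, 0.902, -0.215], TCP at [0.244, 0.576, 0.201] pointing down, gripper open.
Joint ranges: [-3.01, 3.01], [-0.46, 2.08], [-1.47, 1.51], [0.13, 2.56], [-1, 4.14], [0.04, 2.09], [-2.66, 2.66]. Speed limits (rad/s): [2.57, 2.57, 3.14, 3.14, 3.14, 3.14, 3.14].

## Interface

Orientations are given as a unit quaternion [x, y, z, w].
In Python, from plant import r, optics, workorder gives the robot as it stands.
- The arm moves only by the shell command python3 -m creep 'ROWS' [FORCE]. ROWS is JSON, a list of rows, each an object of numbers: "grip": the gripper command: -1 is shut, 1 is fully open, values between are in proportion; "tx", "ty", "tz": the shift along the tool's x, y, z in cm; "spin": the turn about the tool's z in degrees. In form: [{"grip": .., "tx": .., "ty": .., "tz": .., "spin": ..}, ...]. A call has 1 to 8 rows; each row shifts and turns the commanded pose from where the row before left it, along the tool's axes as they then stand; what a row does not reach is not made up. A row lasts 1/12 s, in which the tool goes at most 41.7 mm and 7.16 degrees, less where a joint would pass 70% of its speed; a pose out of reach is approached as far as the arm can. A call with a gripper value outside its range is refused whole. The fingers move at their own pace and stop on an object; FORCE is the grip in N (left out, the last holds). Time passes only in rows, so rows that do not move let the fingers close. It gives the time, the measured TCP pose, the force, the opening and the grip force at its end, in the units of the state.
- r.get_state(): the state, without advancing time (a new reading comes with each control period).
- optics.snapshot(name): name is "side" or "top"; returns (picture, depth): 384x512x3 uint8, red, green, blue; 384x512 float32, m along the optical axis (not along the pixel's ray), 0 where there is no reading.
- optics.get_calibration(name): a dict with "fx", "fy", "cx", "cy" (pixels), "extrinsics" (4x4, takes a point from world to camera coordinates). Camera axes: x right, y down, z forward; pixel columns grow to the right and rows downward; lengths in m; the calibration is good to about 2 mm. A picture is of the moment at which its call begins. get_calibration takes no time and is no camera call.
- workorder.finish_job(): hands the job in; it is judged then, once.
The state is a dict: "clock": time; "q": joint angles; "qd": joint speeds; "joint_torque": joint torques, N m; "tool_pos": TCP position; "eef_rot": TCP orientation; "contact_force": force on the tool from outside, world axes, zero at the start; "moment": the same for the moment, N m; "opening": opening from 0.0 (shut) to 1.0 (fully open); "finger_force": force on a finger pad.
Only numpy, scipy, OpenCV 4.12 (cv2) and the standard library are available. Lean on these libraries where they do the work, as an engineer would, in place of code of your own. Each camera call takes 0.05 s, during which the arm holds its last target. There are 200 camera calls.

## Working session

There is one attempt and no reset: what is moved stays moved. The work goes in short steps, Python scripts to look and compute and a shell command to move; the robot and the scene stay as the last step left them, time stands still between calls to the robot, and variables do not carry over. Pictures are saved under pics/ and viewed, at most 10 in all, crops included, and the job is handed in when it is done.

```bash
ls; mkdir -p pics; cat > h.py <<'E'
import numpy as np, cv2
from plant import r, optics, workorder
def snap(n):
    p,d=optics.snapshot(n); return p,d
def world(n,d):
    c=optics.get_calibration(n); E=np.linalg.inv(np.array(c["extrinsics"]))
    v,u=np.mgrid[:d.shape[0],:d.shape[1]]
    P=np.stack([(u-c["cx"])/c["fx"]*d,(v-c["cy"])/c["fy"]*d,d],-1)
    return P@E[:3,:3].T+E[:3,3]
def st():
    s=r.get_state(); print({k:np.round(s[k],3).tolist() for k in("clock","q","tool_pos","eef_rot","contact_force","opening")}); return s
E
python3 - <<'E'
from h import *
st(); print(r.grip_point_offset)
for n in("side","top"):
    p,d=snap(n); np.savez(f"/tmp/{n}0.npz",p=p,d=d); cv2.imwrite(f"pics/{n}0.png",p[...,::-1])
    c=optics.get_calibration(n); E=np.linalg.inv(np.array(c["extrinsics"])); print(n,E[:3,3].round(3),E[:3,2].round(3),(d==0).mean())
E
```

```text
pics
{'clock': 0.0, 'q': [-1.136, 0.69, -0.195, 1.566, 0.157, 0.902, -0.215], 'tool_pos': [0.244, 0.575, 0.2], 'eef_rot': [0.199, 0.98, -0.001, -0.0], 'contact_force': [-0.658, -0.105, 0.867], 'opening': 0.998}
-0.0187
side [0.426 0.809 0.53 ] [ 0.096 -0.855 -0.51 ] 0.004109700520833333
top [0.375 0.056 1.068] [ 0.151  0.019 -0.988] 0.003972371419270833
```

View pics/side0.png

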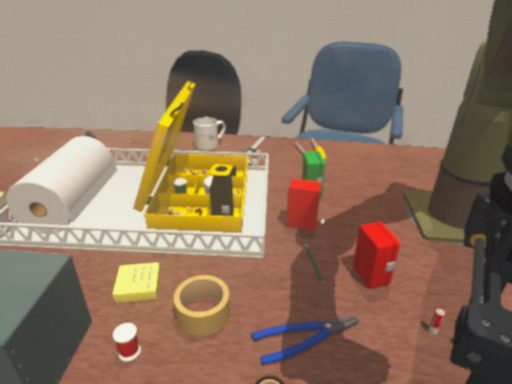

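View pics/top0.png

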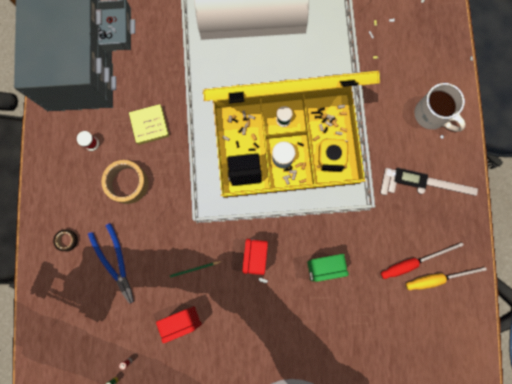

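Top view: the parts case is at about (290,140), with its lid open at the top edge (y≈85). The black case stands at (245,168) in the left (+y) front compartment. The tape is at (333,152), the jar at (285,153) and the spool at (284,115). The look-alikes are red at (256,257) and (178,324) and green at (328,267), all outside the parts case. I'll measure now and make one enlarged crop.

```bash
python3 - <<'E'
from h import *
z=np.load("/tmp/top0.npz");p,d=z["p"],z["d"];W=world("top",d)
hsv=cv2.cvtColor(p,cv2.COLOR_RGB2HSV)
yel=(hsv[...,0]>18)&(hsv[...,0]<35)&(hsv[...,1]>150)&(hsv[...,2]>80)
roi=np.zeros(yel.shape,bool);roi[60:205,195:385]=1
rim=yel&roi&(abs(W[...,2]-.058)<.006)
c=W[rim][:,:2].astype(np.float32);
(cx,cy),sz,a=cv2.minAreaRect(c);print("rim rect",cx,cy,sz,a,cv2.boxPoints(((cx,cy),sz,a)).round(4).tolist(),rim.sum())
for nm,lo,hi in(("floor",.0,.02),("tray",-.01,.01)):
    m=roi&(W[...,2]>lo)&(W[...,2]<hi);print(nm,np.median(W[m],0).round(3))
blk=roi&(hsv[...,2]<50)
n,l,s,ce=cv2.connectedComponentsWithStats(blk.astype(np.uint8))
for i in range(1,n):
    if s[i,4]>30:
        q=W[l==i];print("blk",s[i],np.median(q,0).round(4),q.min(0).round(3),q.max(0).round(3))
m=blk&(abs(W[...,2]-.118)<.008)
print("case top",m.sum(),cv2.minAreaRect(W[m][:,:2].astype(np.float32)),cv2.boxPoints(cv2.minAreaRect(W[m][:,:2].astype(np.float32))).round(4).tolist(),np.median(W[m],0))
# lid
ld=roi&(W[...,2]>.15);q=W[ld];print("lid",q.min(0).round(3),q.max(0).round(3))
top=roi&(W[...,2]>.25);print(cv2.boxPoints(cv2.minAreaRect(W[top][:,:2].astype(np.float32))).round(3).tolist(),np.median(W[top],0))
cr=cv2.resize(p[60:210,190:390,::-1],None,fx=4,fy=4,interpolation=cv2.INTER_CUBIC);cv2.imwrite("pics/crop0.png",cr)
# heights
for u,v in((285,153),(284,115),(333,152),(245,160),(245,180),(237,97),(348,83),(300,88)):print((u,v),W[v,u].round(3))
E
```

```text
rim rect 0.6443181037902832 -0.005211010575294495 (0.22324040532112122, 0.31707435846328735) 4.7929253578186035 [[0.5198000073432922, 0.14339999854564667], [0.5462999939918518, -0.17249999940395355], [0.7688000202178955, -0.15389999747276306], [0.7422999739646912, 0.16210000216960907]] 723
floor [0.674 0.009 0.005]
tray [ 0.675 -0.002  0.004]
blk [342  81  15   5  55] [ 0.6771 -0.1     0.2999] [ 0.674 -0.112  0.284] [ 0.688 -0.087  0.303]
blk [229  93  15  10 127] [0.6612 0.0969 0.2871] [0.651 0.085 0.028] [0.745 0.109 0.298]
blk [328 146  13  13 131] [ 0.6169 -0.1095  0.041 ] [ 0.375 -0.124  0.035] [0.631 0.056 1.068]
blk [228 155  33  30 855] [0.5662 0.0917 0.1159] [0.375 0.056 0.02 ] [0.598 0.125 1.068]
blk [323 166  20   5  86] [ 0.5808 -0.1068  0.0397] [ 0.577 -0.127  0.023] [ 0.586 -0.084  0.046]
case top 606 ((0.5758247375488281, 0.09219133853912354), (0.04163367673754692, 0.06576400250196457), 4.504584312438965) [[0.5525000095367432, 0.12330000102519989], [0.557699978351593, 0.05779999867081642], [0.5992000102996826, 0.061000000685453415], [0.593999981880188, 0.1265999972820282]] [0.57498432 0.09252794 0.11674517]
lid [ 0.375 -0.159  0.158] [0.746 0.16  1.068]
[[0.375, 0.0560000017285347], [0.4790000021457672, -0.23899999260902405], [0.7870000004768372, -0.13099999725818634], [0.6840000152587891, 0.164000004529953]] [0.68591912 0.01119134 0.27257742]
(285, 153) [0.611 0.002 0.067]
(284, 115) [0.702 0.001 0.056]
(333, 152) [ 0.617 -0.108  0.042]
(245, 160) [0.587 0.089 0.115]
(245, 180) [0.554 0.092 0.062]
(237, 97) [0.663 0.095 0.286]
(348, 83) [ 0.677 -0.098  0.302]
(300, 88) [ 0.682 -0.018  0.271]
```

View pics/crop0.png

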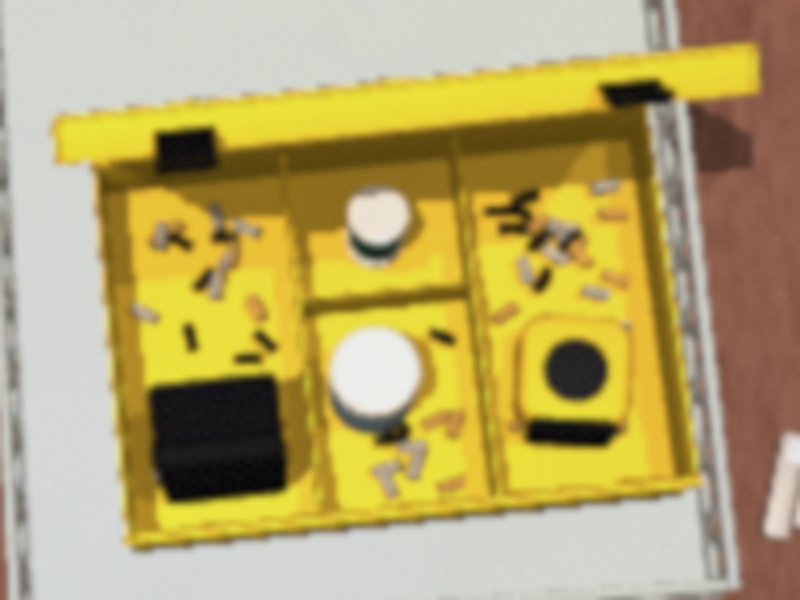

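The crop shows the black case upright at crop (217,435), with its top face toward the hinge side of the rim. It is the only black box in a side compartment and is 112 mm tall (top at z≈0.117), so it is the target. The measured rim is 223×317 mm against 220×320 expected, with a yaw of 4.8°. I'll square the tool to the parts case and shut the fingers.

```bash
python3 -m creep '[{"grip":-1,"spin":-7},{"grip":-1,"spin":-7},{"grip":-1,"spin":-7},{"grip":-1,"spin":-6.8},{"grip":-1}]' 10
cat >> h.py <<'E'
C=np.array([.643,-.0054]);A=np.deg2rad(4.79);R2=np.array([[np.cos(A),-np.sin(A)],[np.sin(A),np.cos(A)]])
from scipy.spatial.transform import Rotation as Ro
def tocase(p): p=np.asarray(p);return np.r_[R2.T@(p[:2]-C),p[2]-.003]
def go(x,y,z):
    "cm shift in tool axes to bring the TCP to case-frame x,y,z (m)"
    s=r.get_state();R=Ro.from_quat(s["eef_rot"]).as_matrix()
    t=np.r_[C+R2@[x,y],z+.003]
    print("case",(tocase(s["tool_pos"])*1000).round(1),"shift cm",(R.T@(t-s["tool_pos"])*100).round(2),"F",np.round(s["contact_force"],1),"yaw err",np.degrees(np.arctan2(R[1,1],R[0,1])-np.pi/2-A).round(2),"t",round(s["clock"],2))
E
python3 -c "
from h import *
go(-.115,.102,.1)"
```

```text
case [-349.5  611.6  197. ] shift cm [-44.48 -34.17   9.76] F [-0.4 -0.  -0.7] yaw err -27.75 t 0.1$[0]: bad value
```

```bash
python3 -m creep '[{"grip":-1,"tx":0,"ty":0,"tz":0,"spin":-7},{"grip":-1,"tx":0,"ty":0,"tz":0,"spin":-7},{"grip":-1,"tx":0,"ty":0,"tz":0,"spin":-7},{"grip":-1,"tx":0,"ty":0,"tz":0,"spin":-6.8},{"grip":-1,"tx":0,"ty":0,"tz":0,"spin":0}]' 10
python3 -c "
from h import *
go(-.115,.102,.1)"
```

```text
clock: 0.52
tool_pos: [0.2439, 0.575, 0.2002]
eef_rot: [-0.044, 0.999, -0.0, -0.0]
contact_force: [0.2, -0.3, 0.0]
opening: 0.644
finger_force: 0.0
case [-349.3  611.7  197.2] shift cm [-23.25 -51.04   9.74] F [ 0.2 -0.3  0. ] yaw err 0.21 t 0.52
```

```bash
python3 -m creep '[{"grip":-1,"tx":-1.6,"ty":-3.7,"tz":0,"spin":0},{"grip":-1,"tx":-1.6,"ty":-3.7,"tz":0,"spin":0},{"grip":-1,"tx":-1.6,"ty":-3.7,"tz":0,"spin":0},{"grip":-1,"tx":-1.6,"ty":-3.7,"tz":0,"spin":0},{"grip":-1,"tx":-1.6,"ty":-3.7,"tz":0,"spin":0},{"grip":-1,"tx":-1.6,"ty":-3.7,"tz":0,"spin":0},{"grip":-1,"tx":-1.6,"ty":-3.7,"tz":0,"spin":0},{"grip":-1,"tx":-1.6,"ty":-3.7,"tz":0,"spin":0}]'
python3 -c "
from h import *
go(-.120,.102,.1)"
```

```text
clock: 1.18
tool_pos: [0.3969, 0.2894, 0.2007]
eef_rot: [-0.04, 0.999, -0.0, -0.0]
contact_force: [1.1, 0.5, -0.8]
opening: 0.042
finger_force: 0.0
case [-220.7  314.3  197.7] shift cm [-10.13 -21.2    9.77] F [ 1.1  0.5 -0.8] yaw err -0.17 t 1.18
```

```bash
python3 -m creep '[{"grip":-1,"tx":-1.7,"ty":-3.5,"tz":0,"spin":0},{"grip":-1,"tx":-1.7,"ty":-3.5,"tz":0.7,"spin":0},{"grip":-1,"tx":-1.7,"ty":-3.5,"tz":1,"spin":0},{"grip":-1,"tx":-1.7,"ty":-3.5,"tz":1.5,"spin":0},{"grip":-1,"tx":-1.7,"ty":-3.5,"tz":1.5,"spin":0},{"grip":-1,"tx":-1.6,"ty":-3.5,"tz":1.5,"spin":0},{"grip":-1,"tx":0,"ty":0,"tz":3,"spin":0},{"grip":-1,"tx":0,"ty":0,"tz":0,"spin":0}]'
python3 - <<'E'
from h import *
go(-.09,.102,.1)
p,d=snap("side");cv2.imwrite("pics/s1.png",cv2.resize(p[110:270,80:300,::-1],None,fx=3.5,fy=3.5))
E
```

```text
clock: 1.85
tool_pos: [0.5129, 0.0861, 0.1047]
eef_rot: [-0.037, 0.999, -0.002, -0.003]
contact_force: [-1.3, 0.4, -0.7]
opening: 0.005
finger_force: 0.0
case [-122.   102.   101.7] shift cm [-3.2   0.03  0.15] F [-1.3  0.4 -0.7] yaw err -0.51 t 1.85
```

View pics/s1.png

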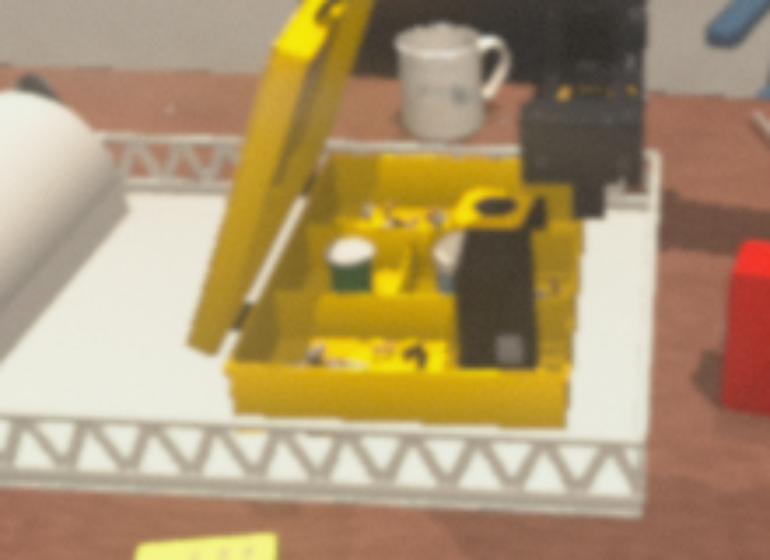

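The view shows the fingertip at crop (590,200), in front of the standing case's face (x≈535). It is clear of the case and just below its top, so I'll push.

```bash
python3 -m creep '[{"grip":-1,"tx":-0.8,"ty":0,"tz":0,"spin":0},{"grip":-1,"tx":-0.8,"ty":0,"tz":0,"spin":0},{"grip":-1,"tx":-0.6,"ty":0,"tz":0,"spin":0},{"grip":-1,"tx":-0.6,"ty":0,"tz":0,"spin":0},{"grip":-1,"tx":-0.6,"ty":0,"tz":0,"spin":0},{"grip":-1,"tx":-0.6,"ty":0,"tz":0,"spin":0},{"grip":-1,"tx":-0.6,"ty":0,"tz":0,"spin":0},{"grip":-1,"tx":-0.6,"ty":0,"tz":0,"spin":0}]'
python3 - <<'E'
from h import *
go(-.04,.102,.1)
p,d=snap("side");cv2.imwrite("pics/s2.png",cv2.resize(p[110:270,80:300,::-1],None,fx=3.5,fy=3.5))
p,d=snap("top");W=world("top",d);q=W[140:200,200:275].reshape(-1,3);v=cv2.cvtColor(p,cv2.COLOR_RGB2HSV)[140:200,200:275,2].ravel()<50
c=np.array([tocase(a) for a in q[v]]);c=c[(c[:,2]>.02)&(c[:,2]<.15)];print((np.percentile(c,[2,50,98],axis=0)*1000).round())
E
```

```text
clock: 2.57
tool_pos: [0.5671, 0.0951, 0.1088]
eef_rot: [-0.042, 0.999, 0.0, 0.0]
contact_force: [-0.0, 1.1, -0.4]
opening: 0.007
finger_force: 0.0
case [-67.3 106.5 105.8] shift cm [-2.73 -0.45  0.58] F [-0.   1.1 -0.4] yaw err 0.04 t 2.57
[[-82.  97.  23.]
 [-80. 114.  80.]
 [-72. 134. 117.]]
```

```bash
python3 -m creep '[{"grip":-1,"tx":-0.6,"ty":-0.2,"tz":0.2,"spin":0},{"grip":-1,"tx":-0.6,"ty":-0.1,"tz":0.2,"spin":0},{"grip":-1,"tx":-0.6,"ty":0,"tz":0,"spin":0},{"grip":-1,"tx":-0.6,"ty":0,"tz":0,"spin":0}]'
python3 - <<'E'
from h import *
go(-.04,.102,.1)
p,d=snap("side");cv2.imwrite("pics/s2.png",cv2.resize(p[110:270,80:300,::-1],None,fx=3.5,fy=3.5))
E
```

```text
clock: 3.0
tool_pos: [0.5912, 0.0938, 0.1045]
eef_rot: [-0.042, 0.999, -0.0, -0.0]
contact_force: [-0.6, -0.2, 0.0]
opening: 0.008
finger_force: 0.0
case [-43.4 103.2 101.5] shift cm [-0.34 -0.12  0.15] F [-0.6 -0.2  0. ] yaw err 0.03 t 3.0
```

View pics/s2.png

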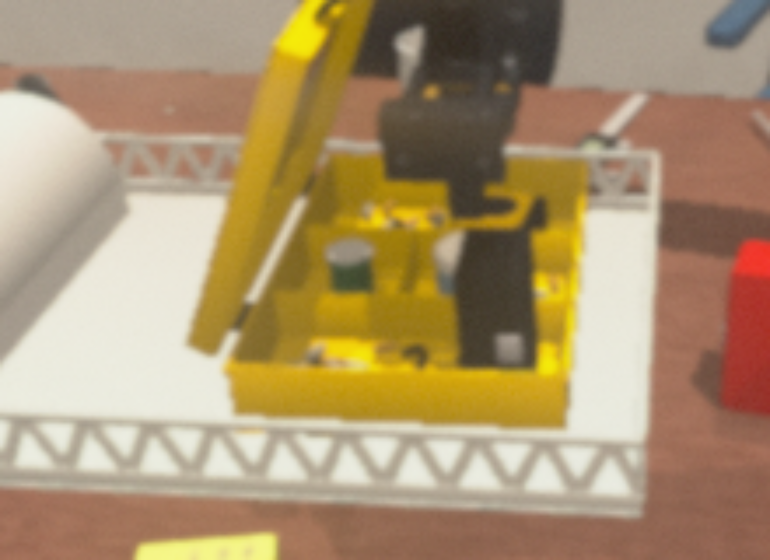

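The black case hasn't moved: it is still upright at crop (495,295), and the fingertip is at (470,215), apparently above or behind it. I'll check by projecting the TCP into the picture.

```bash
python3 - <<'E'
from h import *
def proj(n,P):
    c=optics.get_calibration(n);E=np.array(c["extrinsics"]);q=E[:3,:3]@P+E[:3,3];return np.array([q[0]/q[2]*c["fx"]+c["cx"],q[1]/q[2]*c["fy"]+c["cy"]]).round(1)
s=r.get_state();t=np.array(s["tool_pos"]);print("tcp",t,proj("side",t),"crop",((proj("side",t)-[80,110])*3.5).round())
for x in(-.082,-.036):
  for y in(.065,.139):
    for z in (.006,.118): w=np.r_[C+R2@[x,y],z];print(x,y,z,"crop",((proj("side",w)-[80,110])*3.5).round())
p,d=snap("side");W=world("side",d)
for cu,cv in((470,205),(480,190),(495,250),(495,225),(495,300),(440,150),(520,240)):
    u,v=int(80+cu/3.5),int(110+cv/3.5);print((cu,cv),(tocase(W[v,u])*1000).round())
E
```

```text
tcp [0.59274115 0.0942269  0.10468804] [213.5 184.8] crop [467. 262.]
-0.082 0.065 0.006 crop [535. 354.]
-0.082 0.065 0.118 crop [532. 218.]
-0.082 0.139 0.006 crop [527. 416.]
-0.082 0.139 0.118 crop [523. 273.]
-0.036 0.065 0.006 crop [472. 353.]
-0.036 0.065 0.118 crop [464. 216.]
-0.036 0.139 0.006 crop [459. 415.]
-0.036 0.139 0.118 crop [450. 272.]
(470, 205) [-47. 119. 154.]
(480, 190) [-51.  95. 151.]
(495, 250) [-60. 105. 113.]
(495, 225) [-39. -71.  36.]
(495, 300) [-63. 139.  97.]
(440, 150) [-42. 197. 228.]
(520, 240) [-75.  95. 116.]
```

```bash
python3 - <<'E'
from h import *
s=r.get_state();print((tocase(s["tool_pos"])*1000).round(1),s["opening"])
p,d=snap("side");W=world("side",d)
c=np.apply_along_axis(tocase,2,W)*1000
for v in range(152,180,2): print(v,[tuple(c[v,u].round().astype(int).tolist()) for u in range(207,228,4)])
p,d=snap("top");W=world("top",d);c=np.apply_along_axis(tocase,2,W)*1000
m=(c[...,2]>140)&(c[...,2]<260)&(abs(c[...,0]+43)<60)&(abs(c[...,1]-103)<130)
print(np.percentile(c[m],[1,50,99],axis=0).round())
E
```

```text
[-42.5 103.6 101.7] 0.007241085909085276
152 [(-46, 195, 228), (-54, 195, 228), (-61, 194, 228), (-69, 194, 228), (-76, 187, 225), (-48, -172, 56)]
154 [(-45, 190, 221), (-52, 187, 220), (-61, 190, 222), (-68, 189, 221), (-76, 189, 222), (-48, -168, 51)]
156 [(-44, 188, 216), (-52, 189, 216), (-60, 188, 216), (-68, 190, 217), (-76, 189, 217), (-49, -157, 50)]
158 [(-44, 188, 211), (-52, 188, 212), (-60, 190, 213), (-68, 189, 213), (-76, 188, 212), (-48, -158, 43)]
160 [(-44, 190, 208), (-52, 190, 208), (-60, 190, 209), (-68, 190, 209), (-75, 188, 208), (-49, -153, 39)]
162 [(-32, 117, 167), (-42, 122, 170), (-50, 121, 169), (-68, 190, 205), (-36, -157, 30), (-48, -157, 30)]
164 [(-32, 116, 162), (-41, 118, 163), (-50, 120, 164), (-27, -128, 38), (-36, -155, 24), (-49, -152, 26)]
166 [(-32, 119, 158), (-41, 118, 158), (-49, 118, 158), (-29, -113, 39), (-41, -115, 38), (-52, -119, 36)]
168 [(-32, 120, 154), (-41, 119, 154), (-49, 118, 153), (-30, -103, 38), (-42, -104, 37), (-53, -103, 38)]
170 [(-31, 118, 148), (-40, 116, 147), (-49, 119, 149), (-31, -91, 37), (-42, -95, 35), (-54, -96, 35)]
172 [(12, -142, 3), (-40, 116, 142), (-48, 116, 142), (-33, -78, 38), (-44, -81, 37), (-55, -82, 36)]
174 [(10, -128, 3), (-10, -74, 33), (-21, -77, 32), (-33, -74, 34), (-45, -67, 37), (-56, -72, 35)]
176 [(-3, -47, 41), (-20, -7, 63), (-43, 82, 113), (-53, 83, 114), (-62, 81, 113), (-72, 85, 116)]
178 [(-11, 4, 64), (-22, 6, 65), (-44, 90, 112), (-54, 91, 113), (-63, 92, 114), (-72, 93, 114)]
[[-75.  95. 212.]
 [-58. 172. 246.]
 [ -9. 197. 250.]]
```

The depth shows the tip at case z≈141 mm, 64 mm below the body's underside at 205. The state reports 102, so its z reads about 39 mm low, while x and y agree. I'll add that correction, back off, go down and push again.

```bash
sed -i 's/return np.r_\[R2.T@(p\[:2\]-C),p\[2\]-.003\]/return np.r_[R2.T@(p[:2]-C),p[2]-.003]\nZB=.039/; s/t=np.r_\[C+R2@\[x,y\],z+.003\]/t=np.r_[C+R2@[x,y],z+.003-ZB]/; s/print("case",(tocase(s\["tool_pos"\])\*1000)/print("case",((tocase(s["tool_pos"])+[0,0,ZB])*1000)/' h.py
python3 -m creep '[{"grip":-1,"tx":2.5,"ty":0,"tz":0,"spin":0},{"grip":-1,"tx":3,"ty":0,"tz":0,"spin":0},{"grip":-1,"tx":2.5,"ty":0,"tz":0,"spin":0},{"grip":-1,"tx":0,"ty":0,"tz":2,"spin":0},{"grip":-1,"tx":0,"ty":0,"tz":2,"spin":0},{"grip":-1,"tx":0,"ty":0,"tz":0,"spin":0}]'
python3 - <<'E'
from h import *
go(-.09,.102,.1)
p,d=snap("side");W=world("side",d)
c=np.apply_along_axis(tocase,2,W)*1000
m=(c[...,0]>-145)&(c[...,0]<-95)&(c[...,1]>90)&(c[...,1]<140)&(c[...,2]>65)
print("tip box",np.percentile(c[m],[2,50,98],axis=0).round())
E
```

```text
clock: 3.7
tool_pos: [0.5084, 0.0869, 0.0627]
eef_rot: [-0.043, 0.999, -0.001, -0.002]
contact_force: [-0.5, 0.9, 0.5]
opening: 0.005
finger_force: 0.0
case [-126.4  103.2   98.7] shift cm [-3.64 -0.13 -0.15] F [-0.5  0.9  0.5] yaw err 0.1 t 3.7
tip box [[-144.  100.  113.]
 [-115.  132.  313.]
 [ -96.  140.  480.]]
```

```bash
python3 -m creep '[{"grip":-1,"tx":-1.0,"ty":0,"tz":0,"spin":0},{"grip":-1,"tx":-1.0,"ty":0,"tz":0,"spin":0},{"grip":-1,"tx":-0.8,"ty":0,"tz":0,"spin":0},{"grip":-1,"tx":-0.6,"ty":0,"tz":0,"spin":0},{"grip":-1,"tx":-0.6,"ty":0,"tz":0,"spin":0},{"grip":-1,"tx":-0.6,"ty":0,"tz":0,"spin":0},{"grip":-1,"tx":-0.6,"ty":0,"tz":0,"spin":0},{"grip":-1,"tx":0,"ty":0,"tz":0,"spin":0}]'
python3 - <<'E'
from h import *
go(-.04,.102,.1)
p,d=snap("side");cv2.imwrite("pics/s3.png",cv2.resize(p[110:270,80:300,::-1],None,fx=3.5,fy=3.5))
E
```

```text
clock: 4.42
tool_pos: [0.5643, 0.0919, 0.0649]
eef_rot: [-0.042, 0.999, 0.0, 0.001]
contact_force: [1.4, -0.9, 0.8]
opening: 0.002
finger_force: 0.0
case [-70.3 103.6 100.9] shift cm [-3.03 -0.16  0.09] F [ 1.4 -0.9  0.8] yaw err 0.02 t 4.42
```

View pics/s3.png

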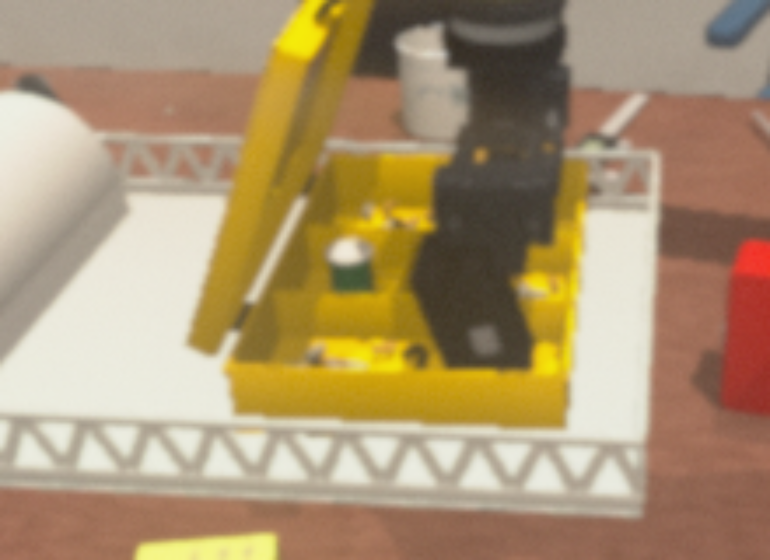

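The case is tilting toward the hinge (its top at crop (440,240), its base at (490,360)). I'll keep pushing.

```bash
python3 -m creep '[{"grip":-1,"tx":-0.5,"ty":0,"tz":0,"spin":0},{"grip":-1,"tx":-0.5,"ty":0,"tz":0,"spin":0},{"grip":-1,"tx":-0.5,"ty":0,"tz":0,"spin":0},{"grip":-1,"tx":-0.5,"ty":0,"tz":0,"spin":0},{"grip":-1,"tx":-0.4,"ty":0,"tz":0,"spin":0},{"grip":-1,"tx":0,"ty":0,"tz":0,"spin":0},{"grip":-1,"tx":0,"ty":0,"tz":0,"spin":0}]'
python3 - <<'E'
from h import *
go(-.04,.102,.1)
p,d=snap("side");cv2.imwrite("pics/s4.png",cv2.resize(p[110:270,80:300,::-1],None,fx=3.5,fy=3.5))
W=world("side",d);c=np.apply_along_axis(tocase,2,W)*1000
v=cv2.cvtColor(p,cv2.COLOR_RGB2HSV)[...,2]<70
m=v&(c[...,0]>-105)&(c[...,0]<105)&(c[...,1]>52)&(c[...,1]<155)&(c[...,2]>15)&(c[...,2]<90)
print(m.sum(),np.percentile(c[m],[2,50,98],axis=0).round())
E
```

```text
clock: 5.05
tool_pos: [0.5868, 0.0938, 0.0647]
eef_rot: [-0.042, 0.999, 0.0, 0.0]
contact_force: [-0.5, 0.0, -0.1]
opening: 0.005
finger_force: 0.0
case [-47.7 103.5 100.7] shift cm [-0.77 -0.15  0.07] F [-0.5  0.  -0.1] yaw err 0.04 t 5.05
106 [[-33.  80.  47.]
 [ -4.  96.  49.]
 [ 50. 137.  51.]]
```

```bash
python3 -m creep '[{"grip":-1,"tx":1,"ty":0,"tz":-3.5,"spin":0},{"grip":-1,"tx":1,"ty":0,"tz":-4,"spin":0},{"grip":-1,"tx":1,"ty":0,"tz":-4,"spin":0},{"grip":-1,"tx":1,"ty":0,"tz":-4,"spin":0},{"grip":-1,"tx":1,"ty":0,"tz":-4,"spin":0},{"grip":-1,"tx":1,"ty":0,"tz":-4,"spin":0},{"grip":-1,"tx":0,"ty":0,"tz":-1,"spin":0}]'
python3 - <<'E'
from h import *
go(.13,-.0,.36)
p,d=snap("side");cv2.imwrite("pics/s4.png",cv2.resize(p[60:270,80:330,::-1],None,fx=3,fy=2.8))
W=world("side",d);c=np.apply_along_axis(tocase,2,W)*1000
v=cv2.cvtColor(p,cv2.COLOR_RGB2HSV)[...,2]<70
m=v&(c[...,0]>-105)&(c[...,0]<105)&(c[...,1]>52)&(c[...,1]<155)&(c[...,2]>15)&(c[...,2]<90)
print(m.sum(),np.percentile(c[m],[2,50,98],axis=0).round())
m=m&(abs(c[...,2]-49)<5);print(cv2.minAreaRect(c[m][:,:2].astype(np.float32)))
# lid side face y=160: points
z=np.load("/tmp/side0.npz");W=world("side",z["d"]);c=np.apply_along_axis(tocase,2,W)*1000
m=(c[...,1]>150)&(c[...,1]<172)&(c[...,2]>85)&(c[...,2]<330)&(c[...,0]>0)&(c[...,0]<200)
q=c[m];print(m.sum(),cv2.boxPoints(cv2.minAreaRect(q[:,[0,2]].astype(np.float32))).round())
for zz in range(90,300,20):
    k=q[abs(q[:,2]-zz)<5]
    if len(k):print(zz,np.percentile(k[:,0],[3,97]).round())
z=np.load("/tmp/top0.npz");W=world("top",z["d"]);c=np.apply_along_axis(tocase,2,W)*1000
for y in(-60,0,60):
    k=c[(abs(c[...,1]-y)<8)&(c[...,2]>200)&(c[...,0]>0)&(c[...,2]<330)];print("lid top y",y,k[k[:,0].argmax()].round(),k[k[:,2].argmax()].round(),k[k[:,0].argmin()].round())
E
```

```text
clock: 5.68
tool_pos: [0.5275, 0.09, 0.316]
eef_rot: [-0.043, 0.999, 0.001, 0.004]
contact_force: [0.7, 0.7, -0.4]
opening: 0.008
finger_force: 0.0
case [-107.1  104.7  352. ] shift cm [-23.7  -10.51  -0.61] F [ 0.7  0.7 -0.4] yaw err 0.1 t 5.68
3 [[ 4. 86. 49.]
 [53. 93. 49.]
 [63. 99. 50.]]
((33.56245422363281, 95.70178985595703), (12.867804527282715, 62.870262145996094), 82.64706420898438)
920 [[ 33. 265.]
 [108.  78.]
 [129.  86.]
 [ 54. 273.]]
90 [104. 127.]
110 [ 96. 118.]
130 [ 88. 111.]
150 [ 80. 102.]
170 [72. 94.]
190 [64. 87.]
210 [56. 78.]
230 [48. 70.]
250 [40. 62.]
270 [37. 54.]
lid top y -60 [ 70. -58. 234.] [ 51. -63. 275.] [ 34. -61. 265.]
lid top y 0 [ 80.   6. 214.] [ 47.  -7. 273.] [ 34.  -2. 267.]
lid top y 60 [ 56.  66. 270.] [ 54.  57. 274.] [ 35.  63. 264.]
```

View pics/s4.png

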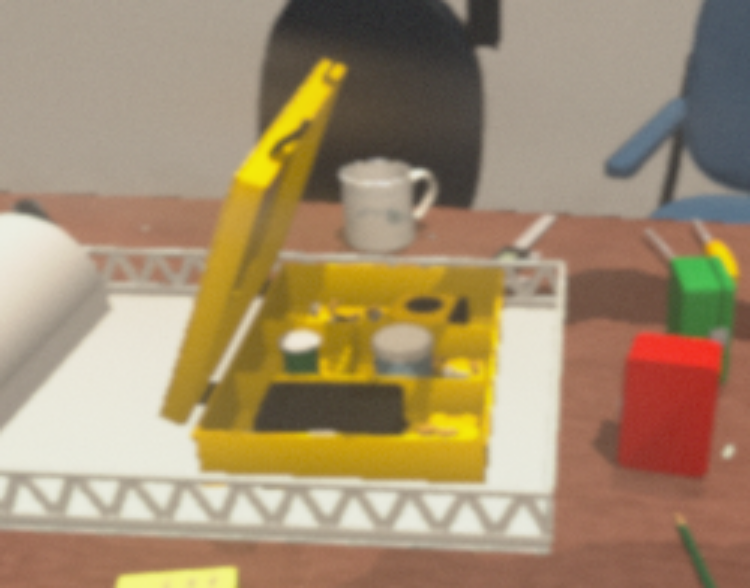

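The black case now lies flat with its top at z≈49 mm (crop (332,408)), and the jar, spool and tape are undisturbed. The side edges put the lid at about 1.19 rad. Next I'll go over the lid and down behind it.

```bash
python3 -m creep '[{"grip":-1,"tx":-3.1,"ty":-1.5,"tz":-0.3,"spin":0},{"grip":-1,"tx":-3.1,"ty":-1.5,"tz":-0.3,"spin":0},{"grip":-1,"tx":-3.1,"ty":-1.5,"tz":0,"spin":0},{"grip":-1,"tx":-3.1,"ty":-1.5,"tz":0,"spin":0},{"grip":-1,"tx":-3.1,"ty":-1.5,"tz":0,"spin":0},{"grip":-1,"tx":-3.1,"ty":-1.5,"tz":0,"spin":0},{"grip":-1,"tx":-3.1,"ty":-1.5,"tz":0,"spin":0},{"grip":-1,"tx":0,"ty":0,"tz":0,"spin":0}]'
python3 - <<'E'
from h import *
go(.085,-.0,.254)
p,d=snap("side");W=world("side",d);c=np.apply_along_axis(tocase,2,W)*1000
m=(abs(c[...,1])<60)&(c[...,0]>60)&(c[...,0]<160)&(c[...,2]>290)
print(m.sum(),c[m].min(0) if m.any() else 0);k=c[m]
for z in range(300,460,10):
    q=k[abs(k[:,2]-z)<5]
    if len(q):print(z,np.percentile(q,[5,95],axis=0)[:,:2].round().tolist())
E
```

```text
clock: 6.4
tool_pos: [0.7559, -0.002, 0.3102]
eef_rot: [-0.039, 0.999, -0.001, -0.001]
contact_force: [-1.4, -0.8, -1.0]
opening: 0.005
finger_force: 0.0
case [112.7  -6.1 346.2] shift cm [2.76 0.62 9.23] F [-1.4 -0.8 -1. ] yaw err -0.27 t 6.4
1036 [ 79.53416638 -56.33891837 346.128156  ]
350 [[103.0, -13.0], [122.0, 10.0]]
360 [[103.0, -15.0], [123.0, 11.0]]
370 [[103.0, -15.0], [122.0, 12.0]]
380 [[103.0, -18.0], [123.0, 14.0]]
390 [[103.0, -18.0], [122.0, 14.0]]
400 [[103.0, -19.0], [121.0, 15.0]]
410 [[81.0, -16.0], [103.0, 27.0]]
420 [[80.0, -30.0], [89.0, 33.0]]
430 [[80.0, -35.0], [97.0, 29.0]]
440 [[91.0, -52.0], [97.0, 18.0]]
450 [[91.0, -43.0], [133.0, 46.0]]
```

```bash
python3 -m creep '[{"grip":-1,"tx":0,"ty":0,"tz":3.1,"spin":0},{"grip":-1,"tx":0.5,"ty":0,"tz":3.1,"spin":0},{"grip":-1,"tx":1,"ty":0.3,"tz":3,"spin":0},{"grip":-1,"tx":1,"ty":0.3,"tz":0,"spin":0},{"grip":-1,"tx":0,"ty":0,"tz":0,"spin":0}]'
python3 - <<'E'
from h import *
L=.205
go(.072,0,.254)
T=np.linspace(1.187,0,17);P=np.c_[.115-L*np.cos(T)+.023*np.sin(T)+.010,.055+L*np.sin(T)+.023*np.cos(T)]
print(np.c_[T[1:],P[1:]*1000,-np.diff(P[:,0])*100,-np.diff(P[:,1])*100].round(2))
E
```

```text
clock: 6.87
tool_pos: [0.7219, 0.0072, 0.2209]
eef_rot: [-0.044, 0.999, -0.0, -0.004]
contact_force: [0.9, 0.1, 0.9]
opening: 0.004
finger_force: 0.0
case [ 79.7   6.  256.9] shift cm [ 0.77 -0.6   0.3 ] F [0.9 0.1 0.9] yaw err 0.21 t 6.87
[[ 1.1100e+00  5.4990e+01  2.4904e+02  1.4600e+00  4.7000e-01]
 [ 1.0400e+00  4.0800e+01  2.4332e+02  1.4200e+00  5.7000e-01]
 [ 9.6000e-01  2.7070e+01  2.3656e+02  1.3700e+00  6.8000e-01]
 [ 8.9000e-01  1.3890e+01  2.2880e+02  1.3200e+00  7.8000e-01]
 [ 8.2000e-01  1.3100e+00  2.2009e+02  1.2600e+00  8.7000e-01]
 [ 7.4000e-01 -1.0590e+01  2.1047e+02  1.1900e+00  9.6000e-01]
 [ 6.7000e-01 -2.1740e+01  1.9999e+02  1.1200e+00  1.0500e+00]
 [ 5.9000e-01 -3.2080e+01  1.8872e+02  1.0300e+00  1.1300e+00]
 [ 5.2000e-01 -4.1560e+01  1.7671e+02  9.5000e-01  1.2000e+00]
 [ 4.5000e-01 -5.0120e+01  1.6403e+02  8.6000e-01  1.2700e+00]
 [ 3.7000e-01 -5.7720e+01  1.5075e+02  7.6000e-01  1.3300e+00]
 [ 3.0000e-01 -6.4310e+01  1.3694e+02  6.6000e-01  1.3800e+00]
 [ 2.2000e-01 -6.9870e+01  1.2268e+02  5.6000e-01  1.4300e+00]
 [ 1.5000e-01 -7.4350e+01  1.0805e+02  4.5000e-01  1.4600e+00]
 [ 7.0000e-02 -7.7730e+01  9.3130e+01  3.4000e-01  1.4900e+00]
 [ 0.0000e+00 -8.0000e+01  7.8000e+01  2.3000e-01  1.5100e+00]]
```

```bash
python3 -m creep '[{"grip":-1,"tx":1.0,"ty":-0.3,"tz":0.3,"spin":0},{"grip":-1,"tx":1.5,"ty":-0.3,"tz":0.5,"spin":0},{"grip":-1,"tx":1.4,"ty":0,"tz":0.6,"spin":0},{"grip":-1,"tx":1.4,"ty":0,"tz":0.7,"spin":0},{"grip":-1,"tx":1.3,"ty":0,"tz":0.8,"spin":0},{"grip":-1,"tx":0,"ty":0,"tz":0,"spin":0}]'
python3 - <<'E'
from h import *
go(.0139,0,.229)
E
```

```text
clock: 7.37
tool_pos: [0.6598, -0.0046, 0.1956]
eef_rot: [-0.043, 0.999, 0.0, 0.0]
contact_force: [-0.4, 0.0, 0.2]
opening: 0.004
finger_force: 0.1
case [ 16.8  -0.6 231.6] shift cm [0.29 0.06 0.26] F [-0.4  0.   0.2] yaw err 0.12 t 7.37
```

```bash
python3 -m creep '[{"grip":-1,"tx":1.5,"ty":0,"tz":1.0,"spin":0},{"grip":-1,"tx":1.2,"ty":0,"tz":1.0,"spin":0},{"grip":-1,"tx":1.1,"ty":0,"tz":1.0,"spin":0},{"grip":-1,"tx":1.0,"ty":0,"tz":1.1,"spin":0},{"grip":-1,"tx":0,"ty":0,"tz":0,"spin":0}]'
python3 - <<'E'
from h import *
go(-.0321,0,.1887)
p,d=snap("side");W=world("side",d);c=np.apply_along_axis(tocase,2,W)*1000
q=c[(c[...,1]>150)&(c[...,1]<172)&(c[...,2]>85)&(c[...,2]<280)&(c[...,0]>-150)&(c[...,0]<120)]
(_,_),sz,_=R=cv2.minAreaRect(q[:,[0,2]].astype(np.float32));print(R,cv2.boxPoints(R).round())
E
```

```text
clock: 7.78
tool_pos: [0.6121, -0.0091, 0.1533]
eef_rot: [-0.043, 0.999, -0.0, -0.001]
contact_force: [-0.4, -1.2, -0.1]
opening: 0.009
finger_force: 0.0
case [-31.1  -1.2 189.3] shift cm [0.1  0.12 0.06] F [-0.4 -1.2 -0.1] yaw err 0.1 t 7.78
((21.531387329101562, 133.5718994140625), (23.212438583374023, 205.77194213867188), 56.05842208862305) [[-70. 181.]
 [100.  66.]
 [113.  86.]
 [-57. 201.]]
```

The lid is following and now sits at 0.59 rad, as planned. I'll keep going down.

```bash
python3 -m creep '[{"grip":-1,"tx":1.0,"ty":0,"tz":1.2,"spin":0},{"grip":-1,"tx":0.9,"ty":0,"tz":1.3,"spin":0},{"grip":-1,"tx":0.8,"ty":0,"tz":1.3,"spin":0},{"grip":-1,"tx":0.7,"ty":0,"tz":1.4,"spin":0},{"grip":-1,"tx":0.6,"ty":0,"tz":1.4,"spin":0},{"grip":-1,"tx":0.4,"ty":0,"tz":1.5,"spin":0},{"grip":-1,"tx":0.3,"ty":0,"tz":1.4,"spin":0},{"grip":-1,"tx":0,"ty":0,"tz":0,"spin":0}]'
python3 - <<'E'
from h import *
go(-.08,0,.078)
E
```

```text
clock: 8.5
tool_pos: [0.5666, -0.0133, 0.0574]
eef_rot: [-0.042, 0.999, -0.0, -0.001]
contact_force: [-0.8, -0.3, 1.3]
opening: 0.004
finger_force: 0.0
case [-76.8  -1.4  93.4] shift cm [0.31 0.15 1.54] F [-0.8 -0.3  1.3] yaw err 0.08 t 8.5
```

```bash
python3 -m creep '[{"grip":-1,"tx":0.2,"ty":0,"tz":1.0,"spin":0},{"grip":-1,"tx":0,"ty":0,"tz":0.5,"spin":0},{"grip":-1,"tx":0,"ty":0,"tz":0.4,"spin":0},{"grip":-1,"tx":0,"ty":0,"tz":0,"spin":0}]'
python3 - <<'E'
from h import *
go(-.08,0,.078)
E
```

```text
clock: 8.83
tool_pos: [0.5659, -0.0135, 0.0431]
eef_rot: [-0.042, 0.999, -0.001, 0.001]
contact_force: [-4.9, 0.1, 23.3]
opening: 0.004
finger_force: 12.3
case [-77.5  -1.6  79.1] shift cm [0.25 0.17 0.1 ] F [-4.9  0.1 23.3] yaw err 0.05 t 8.83
```

The force is 23 N, so the lid is against its stop. I'll lift off and measure the lid and latches.

```bash
python3 -m creep '[{"grip":-1,"tx":0,"ty":0,"tz":-2.5,"spin":0},{"grip":-1,"tx":0,"ty":0,"tz":-4,"spin":0},{"grip":-1,"tx":-4,"ty":0,"tz":0,"spin":0},{"grip":-1,"tx":-4,"ty":0,"tz":0,"spin":0},{"grip":-1,"tx":-4,"ty":0,"tz":0,"spin":0},{"grip":-1,"tx":0,"ty":0,"tz":0,"spin":0}]'
python3 - <<'E'
from h import *
go(-.140,.1,.1)
p,d=snap("top");W=world("top",d);c=np.apply_along_axis(tocase,2,W)*1000
cr=cv2.resize(p[60:230,190:390,::-1],None,fx=3.5,fy=3.5);cv2.imwrite("pics/t5.png",cr)
for x in(-100,-60,0,90):
  k=c[(abs(c[...,0]-x)<6)&(abs(abs(c[...,1])-140)<12)&(c[...,2]>50)&(c[...,2]<110)];print(x,np.median(k[:,2]).round(1))
v=cv2.cvtColor(p,cv2.COLOR_RGB2HSV)[...,2]<70
for y in(100,-100):
  k=c[v&(abs(c[...,1]-y)<25)&(c[...,0]<-100)&(c[...,0]>-170)&(c[...,2]>10)&(c[...,2]<95)];print(y,len(k),np.percentile(k,[5,50,95],axis=0).round().tolist())
k=c[(abs(c[...,1])<140)&(c[...,0]<-140)&(c[...,0]>-260)&(c[...,2]>35)&(c[...,2]<75)];print("wall",len(k),np.percentile(k,[5,50,95],axis=0).round().tolist() if len(k) else 0)
E
```

```text
clock: 9.33
tool_pos: [0.6938, -0.0023, 0.1068]
eef_rot: [-0.041, 0.999, 0.001, 0.006]
contact_force: [0.1, 0.4, 0.6]
opening: 0.006
finger_force: 0.0
case [ 50.9  -1.1 142.8] shift cm [19.15 10.08  4.05] F [0.1 0.4 0.6] yaw err -0.08 t 9.33
-100 78.4
-60 78.4
0 78.5
90 78.1
100 105 [[-134.0, 91.0, 50.0], [-124.0, 101.0, 58.0], [-115.0, 111.0, 65.0]]
-100 80 [[-138.0, -102.0, 59.0], [-126.0, -95.0, 64.0], [-116.0, -88.0, 68.0]]
wall 316 [[-165.0, -86.0, 53.0], [-160.0, 22.0, 57.0], [-156.0, 127.0, 60.0]]
```

View pics/t5.png

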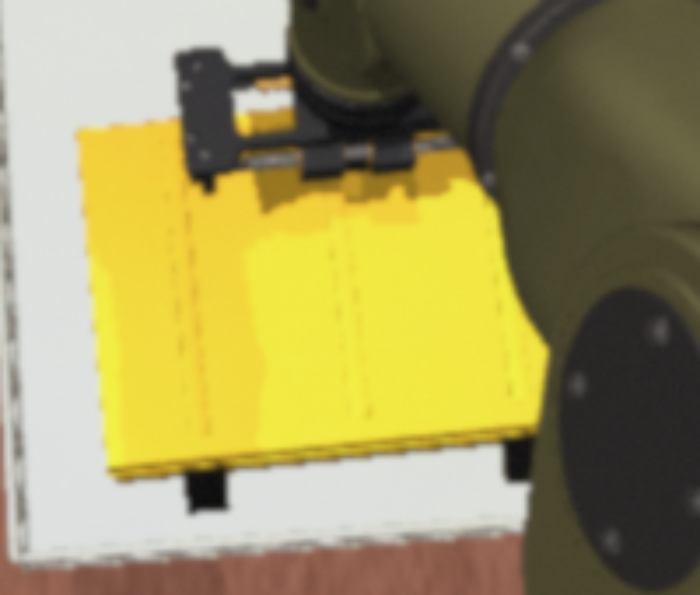

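The lid lies flat, with its top at 78 mm all over. Both latches stick out: left at crop (207,490) with its tip at x≈-135 mm, right at (517,460) with its tip at x≈-140 mm. The tray wall is at x≈-156 mm. Now over to the left latch.

```bash
python3 -m creep '[{"grip":-1,"tx":3.2,"ty":1.7,"tz":0,"spin":0},{"grip":-1,"tx":3.2,"ty":1.7,"tz":0,"spin":0},{"grip":-1,"tx":3.2,"ty":1.7,"tz":0,"spin":0},{"grip":-1,"tx":3.2,"ty":1.7,"tz":0,"spin":0},{"grip":-1,"tx":3.2,"ty":1.7,"tz":0,"spin":0},{"grip":-1,"tx":3.0,"ty":1.6,"tz":0,"spin":0},{"grip":-1,"tx":0,"ty":0,"tz":3,"spin":0},{"grip":-1,"tx":0,"ty":0,"tz":0,"spin":0}]'
python3 - <<'E'
from h import *
go(-.139,.1,.042)
p,d=snap("side");W=world("side",d);c=np.apply_along_axis(tocase,2,W)*1000
k=c[(c[...,1]>85)&(c[...,1]<135)&(c[...,0]<-112)&(c[...,0]>-170)&(c[...,2]>80)&(c[...,2]<160)]
for z in range(80,160,10):
    q=k[abs(k[:,2]-z)<5]
    if len(q):print(z,np.percentile(q,[5,95],axis=0)[:,:2].round().tolist())
E
```

```text
clock: 10.05
tool_pos: [0.4822, 0.0813, 0.0731]
eef_rot: [-0.044, 0.999, -0.001, -0.003]
contact_force: [0.2, 0.1, 0.2]
opening: 0.0
finger_force: 0.0
case [-153.    99.8  109.1] shift cm [-1.45  0.02  6.7 ] F [0.2 0.1 0.2] yaw err 0.25 t 10.05
110 [[-159.0, 112.0], [-143.0, 115.0]]
120 [[-160.0, 113.0], [-142.0, 116.0]]
130 [[-162.0, 113.0], [-142.0, 117.0]]
```

```bash
python3 -m creep '[{"grip":-1,"tx":-1.3,"ty":0,"tz":0,"spin":0},{"grip":-1,"tx":0,"ty":0,"tz":0,"spin":0},{"grip":-1,"tx":0,"ty":0,"tz":2.5,"spin":0},{"grip":-1,"tx":0,"ty":0,"tz":1.5,"spin":0},{"grip":-1,"tx":0,"ty":0,"tz":1.5,"spin":0},{"grip":-1,"tx":0,"ty":0,"tz":1,"spin":0},{"grip":-1,"tx":0,"ty":0,"tz":0,"spin":0}]'
python3 - <<'E'
from h import *
go(-.128,.1,.042)
E
```

```text
clock: 10.68
tool_pos: [0.4989, 0.0815, 0.0092]
eef_rot: [-0.042, 0.999, -0.0, -0.001]
contact_force: [-0.7, 0.7, -0.1]
opening: -0.0
finger_force: 0.2
case [-136.3   98.6   45.2] shift cm [-0.83  0.14  0.32] F [-0.7  0.7 -0.1] yaw err -0.02 t 10.68
```

Down with no jam. Next I'll push toward the case until the force rises.

```bash
python3 -m creep '[{"grip":-1,"tx":-0.3,"ty":0,"tz":0.3,"spin":0},{"grip":-1,"tx":-0.3,"ty":0,"tz":0.1,"spin":0},{"grip":-1,"tx":-0.3,"ty":0,"tz":0,"spin":0},{"grip":-1,"tx":0,"ty":0,"tz":0,"spin":0}]'
python3 - <<'E'
from h import *
go(-.128,.1,.042)
E
```

```text
clock: 11.02
tool_pos: [0.5088, 0.0826, 0.0059]
eef_rot: [-0.042, 0.999, -0.0, 0.0]
contact_force: [-0.0, -0.3, 0.0]
opening: 0.003
finger_force: 0.7
case [-126.4   98.9   41.9] shift cm [ 0.16  0.11 -0.01] F [-0.  -0.3  0. ] yaw err -0.02 t 11.02
```

```bash
python3 -m creep '[{"grip":-1,"tx":-0.2,"ty":0,"tz":0.3,"spin":0},{"grip":-1,"tx":-0.2,"ty":0,"tz":0.2,"spin":0},{"grip":-1,"tx":0,"ty":0,"tz":0,"spin":0}]'
python3 - <<'E'
from h import *
go(-.128,.1,.042)
p,d=snap("side");cv2.imwrite("pics/s6.png",cv2.resize(p[150:270,140:300,::-1],None,fx=5,fy=5,interpolation=cv2.INTER_CUBIC))
E
```

```text
clock: 11.27
tool_pos: [0.5095, 0.0827, 0.0028]
eef_rot: [-0.042, 0.999, -0.001, -0.002]
contact_force: [-11.0, -1.0, 27.5]
opening: 0.001
finger_force: 22.0
case [-125.6   98.9   38.8] shift cm [ 0.24  0.11 -0.32] F [-11.   -1.   27.5] yaw err 0.07 t 11.27
```

View pics/s6.png

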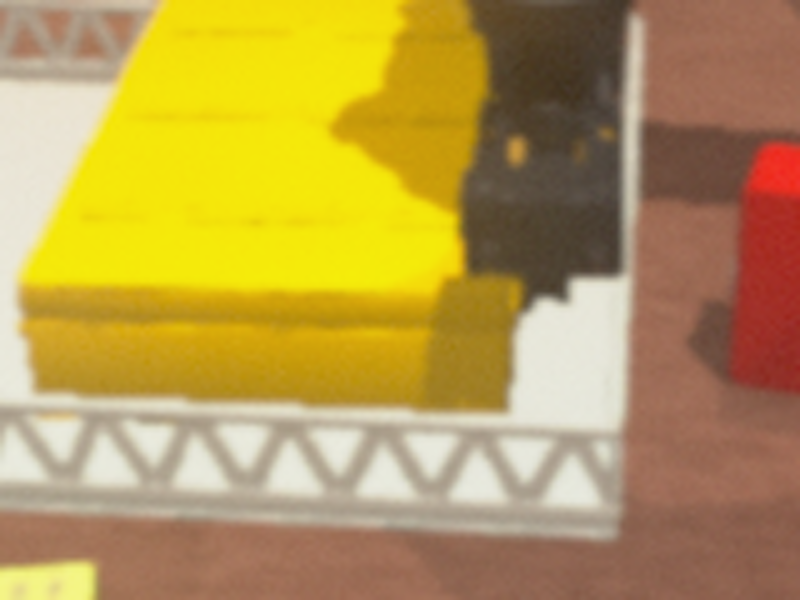

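The finger is on the left latch at crop (545,290), with 11 N inward and 27 N on the lip, so that latch is fully down. I'll back away, rise and go to the right latch.

```bash
python3 -m creep '[{"grip":-1,"tx":0.2,"ty":0,"tz":-0.5,"spin":0},{"grip":-1,"tx":1.0,"ty":0,"tz":0,"spin":0},{"grip":-1,"tx":0.3,"ty":0,"tz":-3,"spin":0},{"grip":-1,"tx":0,"ty":0,"tz":-3.5,"spin":0},{"grip":-1,"tx":0,"ty":-4,"tz":0,"spin":0},{"grip":-1,"tx":0,"ty":-4,"tz":0,"spin":0},{"grip":-1,"tx":0,"ty":-4,"tz":0,"spin":0},{"grip":-1,"tx":0,"ty":-4,"tz":0,"spin":0}]'
python3 -m creep '[{"grip":-1,"tx":0,"ty":-4,"tz":0,"spin":0},{"grip":-1,"tx":0,"ty":0,"tz":0,"spin":0}]'
python3 - <<'E'
from h import *
go(-.138,-.1,.044)
p,d=snap("side");W=world("side",d);c=np.apply_along_axis(tocase,2,W)*1000
k=c[(c[...,1]>-110)&(c[...,1]<-70)&(c[...,0]<-112)&(c[...,0]>-170)&(c[...,2]>80)&(c[...,2]<160)]
for z in range(90,140,10):
    q=k[abs(k[:,2]-z)<5]
    if len(q):print(z,np.percentile(q,[5,95],axis=0)[:,:2].round().tolist())
p,d=snap("top");W=world("top",d);c=np.apply_along_axis(tocase,2,W)*1000
v=cv2.cvtColor(p,cv2.COLOR_RGB2HSV)[...,2]<70
k=c[v&(abs(c[...,1]-100)<25)&(c[...,0]<-100)&(c[...,0]>-170)&(c[...,2]>10)&(c[...,2]<95)];print("left latch",len(k),np.percentile(k,[5,50,95],axis=0).round().tolist() if len(k) else 0)
E
```

```text
clock: 11.98
tool_pos: [0.5131, -0.0788, 0.0716]
eef_rot: [-0.043, 0.999, 0.0, 0.002]
contact_force: [0.8, 0.0, 0.3]
opening: 0.003
finger_force: 0.0
clock: 12.15
tool_pos: [0.5151, -0.1296, 0.0708]
eef_rot: [-0.034, 0.999, -0.004, 0.001]
contact_force: [-0.0, -1.5, -0.5]
opening: 0.008
finger_force: 0.0
case [-137.9 -113.1  106.8] shift cm [0.05 1.36 6.27] F [-0.  -1.5 -0.5] yaw err -0.84 t 12.15
110 [[-147.0, -104.0], [-127.0, -96.0]]
120 [[-147.0, -100.0], [-127.0, -95.0]]
130 [[-146.0, -100.0], [-127.0, -95.0]]
left latch 29 [[-114.0, 90.0, 37.0], [-112.0, 101.0, 47.0], [-112.0, 112.0, 64.0]]
```

The left latch is flat (x≈-113 mm over its whole height). Going down on the right one.

```bash
python3 -m creep '[{"grip":-1,"tx":0.1,"ty":1.2,"tz":0,"spin":0},{"grip":-1,"tx":0,"ty":0,"tz":1.5,"spin":0},{"grip":-1,"tx":0,"ty":0,"tz":1.5,"spin":0},{"grip":-1,"tx":0,"ty":0,"tz":1.5,"spin":0},{"grip":-1,"tx":0,"ty":0,"tz":1.5,"spin":0},{"grip":-1,"tx":0,"ty":0,"tz":0.3,"spin":0},{"grip":-1,"tx":0,"ty":0,"tz":0,"spin":0}]'
python3 - <<'E'
from h import *
go(-.126,-.1,.042)
E
```

```text
clock: 12.83
tool_pos: [0.5147, -0.1021, 0.0079]
eef_rot: [-0.044, 0.999, 0.001, 0.002]
contact_force: [1.0, 0.1, 0.8]
opening: -0.001
finger_force: 0.3
case [-135.9  -85.6   43.9] shift cm [-0.99 -1.44  0.19] F [1.  0.1 0.8] yaw err 0.28 t 12.83
```

```bash
python3 -m creep '[{"grip":-1,"tx":0,"ty":-0.7,"tz":0,"spin":0},{"grip":-1,"tx":-0.3,"ty":-0.5,"tz":0.2,"spin":0},{"grip":-1,"tx":-0.3,"ty":0,"tz":0,"spin":0},{"grip":-1,"tx":-0.3,"ty":0,"tz":0,"spin":0},{"grip":-1,"tx":-0.2,"ty":0,"tz":0.3,"spin":0},{"grip":-1,"tx":-0.2,"ty":0,"tz":0.2,"spin":0},{"grip":-1,"tx":0,"ty":0,"tz":0,"spin":0}]'
python3 - <<'E'
from h import *
go(-.126,-.1,.042)
E
```

```text
clock: 13.42
tool_pos: [0.5257, -0.1163, 0.0029]
eef_rot: [-0.042, 0.999, -0.001, -0.0]
contact_force: [-8.2, 1.4, 25.0]
opening: 0.008
finger_force: 20.1
case [-126.1 -100.7   38.9] shift cm [-0.01  0.07 -0.31] F [-8.2  1.4 25. ] yaw err 0.05 t 13.42
```

Same contact as on the left. Backing away and checking.

```bash
python3 -m creep '[{"grip":-1,"tx":0.2,"ty":0,"tz":-0.5,"spin":0},{"grip":-1,"tx":1.0,"ty":0,"tz":0,"spin":0},{"grip":-1,"tx":0.3,"ty":0,"tz":-3,"spin":0},{"grip":-1,"tx":0,"ty":0,"tz":-4,"spin":0},{"grip":-1,"tx":0,"ty":0,"tz":-4,"spin":0},{"grip":-1,"tx":2,"ty":0,"tz":-3,"spin":0},{"grip":-1,"tx":4,"ty":0,"tz":0,"spin":0},{"grip":-1,"tx":4,"ty":0,"tz":0,"spin":0}]'
python3 -m creep '[{"grip":-1,"tx":0,"ty":4,"tz":0,"spin":0},{"grip":-1,"tx":0,"ty":4,"tz":0,"spin":0},{"grip":-1,"tx":0,"ty":4,"tz":0,"spin":0},{"grip":-1,"tx":0,"ty":4,"tz":0,"spin":0},{"grip":-1,"tx":0,"ty":4,"tz":0,"spin":0},{"grip":-1,"tx":0,"ty":4,"tz":0,"spin":0},{"grip":-1,"tx":0,"ty":0,"tz":0,"spin":0}]'
python3 - <<'E'
from h import *
p,d=snap("top");W=world("top",d);c=np.apply_along_axis(tocase,2,W)*1000
cv2.imwrite("pics/t7.png",cv2.resize(p[60:260,190:390,::-1],None,fx=3,fy=3))
v=cv2.cvtColor(p,cv2.COLOR_RGB2HSV)[...,2]<70
for y in(100,-100):
  k=c[v&(abs(c[...,1]-y)<25)&(c[...,0]<-100)&(c[...,0]>-170)&(c[...,2]>10)&(c[...,2]<95)];print(y,len(k),np.percentile(k,[5,50,95],axis=0).round().tolist() if len(k) else 0)
for x in(-100,90):
  k=c[(abs(c[...,0]-x)<6)&(abs(c[...,1])<150)&(c[...,2]>50)&(c[...,2]<110)];print(x,np.median(k[:,2]).round(1))
E
```

```text
clock: 14.08
tool_pos: [0.4137, -0.1261, 0.1475]
eef_rot: [-0.042, 0.999, -0.0, 0.004]
contact_force: [1.0, -0.1, -1.2]
opening: 0.003
finger_force: 0.0
clock: 14.67
tool_pos: [0.3923, 0.1241, 0.1464]
eef_rot: [-0.049, 0.999, 0.004, 0.002]
contact_force: [1.5, 1.1, -0.6]
opening: 0.004
finger_force: 0.0
100 27 [[-113.0, 90.0, 37.0], [-112.0, 99.0, 49.0], [-112.0, 112.0, 62.0]]
-100 24 [[-114.0, -109.0, 37.0], [-113.0, -100.0, 48.0], [-113.0, -90.0, 64.0]]
-100 78.0
90 78.6
```

View pics/t7.png

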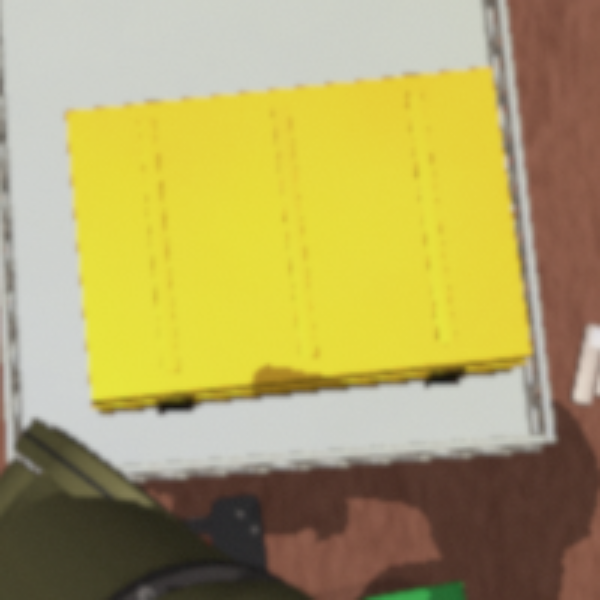

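The lid is flat and shut, both latches are flat on the front at crop (176,405) and (445,377), and the arm is clear. Handing in.

```bash
python3 -m creep '[{"grip":-1,"tx":0,"ty":0,"tz":0,"spin":0},{"grip":-1,"tx":0,"ty":0,"tz":0,"spin":0},{"grip":-1,"tx":0,"ty":0,"tz":0,"spin":0}]' && python3 -c "
from h import *
print(workorder.finish_job())"
```

```text
clock: 14.97
tool_pos: [0.3915, 0.1113, 0.1456]
eef_rot: [-0.04, 0.999, -0.001, -0.0]
contact_force: [-0.5, -0.3, -0.1]
opening: 0.007
finger_force: 0.0
the job is handed in; nothing more can be done
None
```

I pushed the instrument case over so it lies flat in its own compartment, shut the lid fully, then pushed both latches down, and handed the job in at about 15 s; the hand-in returned no verdict.

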